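# Set the vegetable slicer to the arrow and lock it

### The job

Set the vegetable slicer for thicker slices: with a fingertip, flick its star-shaped thumbwheel round click by click (near edge towards the robot's right) until the lobe with the raised white rib has clicked to rest at the arrow on the slicer's ledge. Then push the sliding lock all the way in, so that its bolt stands fully between two lobes. Only touch and push: do not lift, tip or shove the slicer, and leave the onion, the mug and the food holder where they are.

Things in the scene. Friction and masses are not known exactly. Their poses are not given: they have to be found in the camera images.
- slicer: Vegetable slicer, loose, 1.8 kg: white frame 88 (x) by 262 mm (y), 73 mm high, on a clear tub. Origin: centre of the frame's footprint, on the worktop. Own -x is its front (robot side), +y to the robot's left at yaw 0. In front a white housing, its flat top (ledge) 32 mm high, x -93 to -39, y -85 to 106 mm, carries wheel, arrow and lock. 3 N does not move it; 8 N slides it.
- wheel_center (a point): Centre of the flat black star thumbwheel (axis vertical), 40 mm up; slicer frame (-75, -25, 40) mm. Hub 50 mm across; six lobes 8 mm wide reach 38 mm from the axis, 34 to 46 mm up. At rest one lobe points to the slicer's front, where the wheel overhangs the ledge by 20 mm. A fingertip sweeping past the front along the slicer's y, 29 mm from the axis, turns it one click and slips off.
- mark_tip (a point): Outer end, on top, of the one lobe with a raised white rib (17 by 3.5 mm): 38 mm from the wheel's axis, 46 mm up. It turns with the wheel.
- arrow_tip (a point): Point of the arrow, a black chevron on a white pad 16 mm square, fixed on the ledge: 120 degrees round the wheel from the front, towards the robot's right; 44 mm from the wheel's axis, 41 mm up. At the right setting the marked lobe's tip is on the same radius, 6 mm nearer the axis.
- thickness_wheel (a joint): Wheel angle, rad, anticlockwise from above: its front edge pushed to the robot's right (slicer's -y) makes it grow. 0: marked lobe to the rear. A click every 1.047 rad; a sprung ball snaps it into the nearest one; a lobe takes 2 to 3 N to push. It starts at 1 to 3 clicks; the arrow is at 5 clicks = 5.236; stops at -0.1 and 6.38.
- wheel_lock (a joint): Travel of the sliding lock in m: 0 is locked (bolt fully in between two lobes), 0.014 fully back; it starts back. It stays where it is left; moving it takes 1 to 2 N. The bolt enters only when the wheel rests in a click.
- lock_push (a point): Centre of the lock tab's face turned away from the wheel: push here towards the wheel (slicer's -y). Black tab 22 (x) by 18 (y) mm, top 60 mm up; this point is 51 mm up, in the slicer frame (-75, 76 + lock travel, 51) mm. Behind it (+y) nothing stands higher than the lock's 43 mm base, which reaches 4 mm further, and the ledge.
- food_holder: White hand-held food holder of the slicer, loose: disc 76 mm across with a knob, 55 mm high; origin at the centre of its underside. Not needed, leave it.
- onion: Red onion, loose, about 72 mm across, 79 mm high; origin at the centre of its underside. Leave it.
- mug: Plain mug, loose, 83 mm across (120 mm with its handle), 96 mm high; origin at its underside. Leave it.

How it is judged:
On the way, in this order (a step that is already met when the one before it is completed fails the run):
1. with the lock still back, the wheel rests in the click where the marked lobe is at the arrow (value of joint thickness_wheel between 5.096 and 5.376 rad and value of joint wheel_lock above 0.009 m and velocity of joint thickness_wheel between -0.3 and 0.3 rad/s), for 0.2 s.
2. the lock is pushed in, the wheel still at the arrow (value of joint thickness_wheel between 5.096 and 5.376 rad and value of joint wheel_lock below 0.0025 m), for 0.2 s.
At the end, for the whole second after the job is handed in: The marked lobe is at the arrow (wheel within 8 degrees of 5 clicks), the lock is within 2.5 mm of fully in, and the slicer stands flat and still within 30 mm of where it stood (all of step 2 and height (world z) of slicer below 0.005 m and angle between slicer's own z axis and vertical below 0.05 rad and distance of slicer from where it was at the start of the episode below 0.03 m and linear speed of slicer below 0.01 m/s); the robot touches nothing.
It fails at once if the slicer is lifted or tipped (height (world z) of slicer above 0.01 m or angle between slicer's own z axis and vertical above 0.1 rad).
It fails at once if the slicer is shoved more than 30 mm (distance of slicer from where it was at the start of the episode above 0.03 m).
It fails at once if the onion is lifted, or moved more than 15 mm (distance of onion from where it was at the start of the episode above 0.015 m).
It fails at once if the mug is lifted, or moved more than 15 mm (distance of mug from where it was at the start of the episode above 0.015 m).
It fails at once if the food holder is lifted, or moved more than 15 mm (distance of food_holder from where it was at the start of the episode above 0.015 m).
It also fails if it takes over 54 s, if anything falls off the work surface, if the arm or the gripper's body presses on something with over 40 N, if the wrist force passes 120 N, or if a joint passes its speed limit or range.

### The arm

A 7-joint arm with a two-finger parallel gripper is mounted at the origin on a cart in front of the work surface, level with it; the furniture and walls round the work are solid. World frame = base frame: x ahead of the robot, y to its left, z up, the work surface at z = 0. Lengths are in m, angles in rad, forces in N, time in s.
With the tool pointing down it reaches from about 0.35 to 0.9 m from the base axis. Payload 8.1 kg.
Tool frame: the origin (TCP) lies on the centre line of the jaws, within the pads' length; the fingertips stand 14 mm ahead of it and the grasp point (between the pads) lies 5 mm behind it; z points along the fingers, y is the direction in which the jaws open and shut (so a half turn about z gives the same grasp; the last joint's range is limited). The gripper opens to 92 mm and grips with 3 to 60 N. Pads are 19 mm wide; open, the fingers measure 130 mm over their backs; the gripper's body (75 mm by 190 mm) begins 47 mm behind the grasp point.
Start: joints at [1.16, 0.434, 0.025, 1.573, -0.012, 1.134, -0.075], TCP at [0.189, -0.596, 0.241] pointing down, gripper open.
Joint ranges: [-2.62, 2.62], [-0.44, 2.09], [-1.27, 1.32], [0.08, 2.57], [-1.32, 4.46], [0.12, 2], [-2.74, 2.74]. Speed limits (rad/s): [2.22, 2.22, 3.01, 3.01, 3.14, 3.14, 3.14].

### API

Orientations are given as a rotation vector (axis times angle).
In Python, from cell import observe, eyes, arm gives the robot as it stands.
- The arm moves only by the tool step_arm, never from a script. Its argument "series" is a list that holds one entry, the list of rows, each a list of 5 numbers: the finger opening in m, from 0 to 0.0918, then the shift along the world's x, y, z in m, then the turn about the world's z in degrees. In form: [[[hand, dx, dy, dz, spin], ...]]. A call has 1 to 20 rows; each row is the pose to reach, as a shift and turn from the pose measured when the call began; what a row does not reach only later rows make up. A row lasts 1/12 s, in which the tool goes at most 41.7 mm and 7.16 degrees, less where a joint would pass 70% of its speed; a pose out of reach is approached as far as the arm can. A call with a gripper value outside its range is refused whole. The fingers move at their own pace and stop on an object; "squeeze" is the grip in N (left out, the last holds). Time passes only in rows, so rows that repeat a pose let the fingers close. It gives the time, the measured TCP pose, the force and the opening at its end, in the units of the state.
- observe(): the state, without advancing time (a new reading comes with each control period).
- eyes.get_image(name): name is "scene" or "top" or "wrist"; returns (picture, depth): 400x640x3 uint8, red, green, blue; 400x640 float32, m along the optical axis (not along the pixel's ray), 0 where there is no reading.
- eyes.camera_params(name): a dict with "intrinsics" (3x3 intrinsics, pixels), "distortion" ([k1, k2, p1, p2, k3] as OpenCV has them; the pictures are not rectified), "position" and "attitude" of the camera in the world. Camera axes: x right, y down, z forward; pixel columns grow to the right and rows downward; lengths in m; the calibration is good to about 2 mm. A picture is of the moment at which its call begins: read the wrist's pose just before it. camera_params takes no time and is no camera call; for the wrist camera it gives the pose at the moment of the call.
- arm.sign_off(): hands the job in, once; it reports no verdict.
The state is a dict: "clock": time; "joints": joint angles; "dq": joint speeds; "joint_efforts": joint torques, N m; "position": TCP position; "ee_rot": TCP orientation; "force": force on the tool from outside, world axes, zero at the start; "ft_torque": the same for the moment, N m; "width": opening from 0.0 (shut) to 1.0 (fully open).
Only numpy, scipy, OpenCV 4.12 (cv2) and the standard library are available. Lean on these libraries where they do the work, as an engineer would, in place of code of your own. Each camera call takes 0.05 s, during which the arm holds its last target.

## Working session

There is one attempt and no reset: what is moved stays moved. The work goes in short steps, Python scripts to look and compute and a tool call to move; the robot and the scene stay as the last step left them, time stands still between calls to the robot, and variables do not carry over. Pictures are saved under pics/ and viewed, and the job is handed in when it is done.

Besides the shell and the picture viewer there is one more tool, called after "Call:" as a command line: name --argument value ..., lists and objects as JSON in quotes. step_arm: Moves the arm, as the interface text tells. Its arguments: {"type":"object","properties":{"series":{"type":"array"},"squeeze":{"type":"number"}},"required":["series"]}

```bash
ls; mkdir -p pics
cat > h.py <<'E'
import numpy as np,cv2
from cell import observe,eyes,arm
E
python3 - <<'E'
from h import *
s=observe();print(s)
for n in ["scene","top"]:
    im,d=eyes.get_image(n);cv2.imwrite(f"pics/{n}0.png",im[:,:,::-1]);np.savez(f"{n}0.npz",im=im,d=d);p=eyes.camera_params(n);print(n,p)
E
```

```text
pics
{'clock': 0.0, 'joints': array([ 1.16040762,  0.43521925,  0.02494554,  1.5740982 , -0.01159286,
        1.1340157 , -0.07510061]), 'dq': array([-0.00058938,  0.00083305, -0.00036146, -0.00045504, -0.00031579,
        0.00075934,  0.00076728]), 'joint_efforts': array([ 5.41880872e-04, -6.67853165e+01,  9.84983481e-01, -3.14457715e+01,
       -6.07379386e-02,  4.32807428e-02,  1.48941836e-04]), 'position': array([ 0.18915352, -0.59516659,  0.23994654]), 'ee_rot': array([-3.10294311e+00, -4.81263740e-01,  5.98813167e-04]), 'force': array([ 0.00380252, -0.26824043, -0.11006029]), 'ft_torque': array([0.03972442, 0.02669781, 0.01072813]), 'width': 1.0011234036060872}
scene {'intrinsics': array([[486.79615438,   0.        , 319.77529951],
       [  0.        , 486.79615438, 206.60161269],
       [  0.        ,   0.        ,   1.        ]]), 'distortion': array([-0.02204356,  0.        ,  0.        ,  0.        ,  0.        ]), 'position': array([0.03923945, 0.78545391, 0.59184675]), 'attitude': array([-0.68450846,  2.35639151, -1.46291671])}
top {'intrinsics': array([[400.33907079,   0.        , 316.3396338 ],
       [  0.        , 400.33907079, 198.58548928],
       [  0.        ,   0.        ,   1.        ]]), 'distortion': array([-0.01168233,  0.        ,  0.        ,  0.        ,  0.        ]), 'position': array([ 0.42952018, -0.09844094,  0.91516771]), 'attitude': array([-2.14544321,  2.12494872, -0.19414631])}
```

View pics/scene0.png

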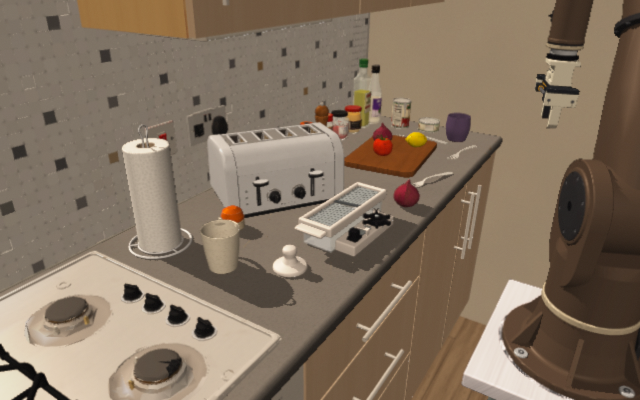

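View pics/top0.png

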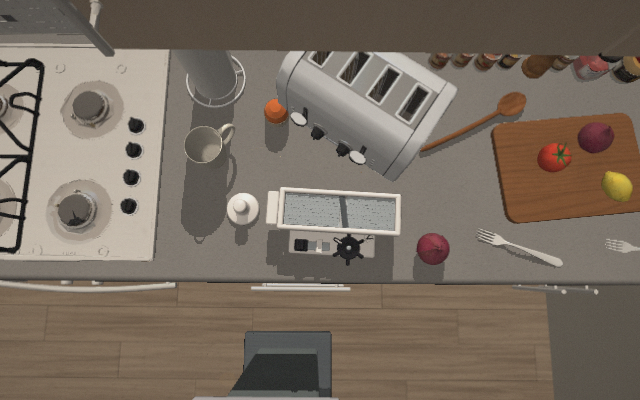

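The top view shows the slicer at about (340,212), its wheel at (348,248), the lock at (302,244), the onion at (433,248) and the food holder at (242,209). I'll enlarge it to read the wheel.

Run:
```python
from h import *
z=np.load("top0.npz");im=z['im'][170:280,255:415];cv2.imwrite("pics/topc.png",cv2.resize(im[:,:,::-1],None,fx=5,fy=5,interpolation=cv2.INTER_CUBIC))
z=np.load("scene0.npz");im=z['im'][170:260,290:430];cv2.imwrite("pics/scc.png",cv2.resize(im[:,:,::-1],None,fx=5.5,fy=5.5,interpolation=cv2.INTER_CUBIC))
```

```text
(no output)
```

View pics/topc.png

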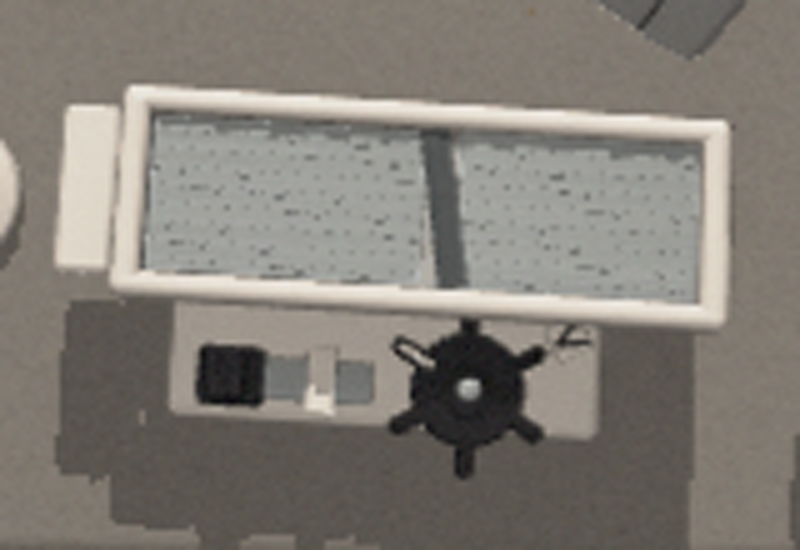

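View pics/scc.png

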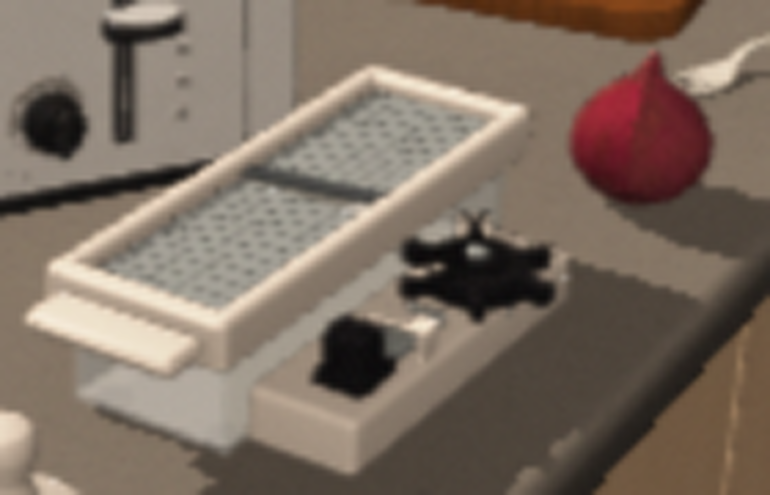

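```bash
cat >> h.py <<'E'
from scipy.spatial.transform import Rotation as R
from scipy.optimize import least_squares
def ray(n,px,z,p=None):
    p=p or eyes.camera_params(n)
    u=cv2.undistortPoints(np.array([[px]],float),p['intrinsics'],np.array(p['distortion']))[0,0]
    d=R.from_rotvec(p['attitude']).as_matrix()@np.array([u[0],u[1],1]);o=p['position']
    return o+d*(z-o[2])/d[2]
def proj(n,X,p=None):
    p=p or eyes.camera_params(n)
    Rm=R.from_rotvec(p['attitude']).as_matrix().T
    return cv2.projectPoints(np.array(X,float).reshape(-1,3),cv2.Rodrigues(Rm)[0],-Rm@p['position'],p['intrinsics'],np.array(p['distortion']))[0][:,0]
E
python3 - <<'E'
from h import *
def c(x,y):return ((x+.5)/5-.5+255,(y+.5)/5-.5+170)
pts={'TL':((128,87),.073,(44,131)),'TR':((729,121),.073,(44,-131)),'BR':((722,327),.073,(-44,-131)),'BL':((111,289),.073,(-44,131)),
'wheel':((468,390),.048,(-75,-25)),'front':((464,478),.040,(-113,-25)),'lockN':((232,375),.060,(-75,81)),
'ledgeFL':((171,412),.032,(-93,106)),'ledgeFR':((596,438),.032,(-93,-85))}
obs=[];mod=[]
for k,(px,z,m) in pts.items():
    w=ray('top',c(*px),z);print(k,w.round(4));obs.append(w[:2]);mod.append(m)
obs=np.array(obs);mod=np.array(mod)/1e3
def T(q):
    C,S=np.cos(q[2]),np.sin(q[2]);return mod@np.array([[C,S],[-S,C]])+q[:2]
r=least_squares(lambda q:((T(q)-obs)*1e3).ravel(),[.45,-.1,0]);print(r.x,r.fun.reshape(-1,2).round(1))
z=np.load("top0.npz")['d'];
for k,px in {'wheel':(348,248),'frame':(340,232)}.items(): print(k,z[px[1],px[0]])
print(ray('top',(433,248),.04),ray('top',(242,209),.03))
E
```

```text
TL [ 0.6008 -0.0275  0.073 ]
TR [ 0.5887 -0.2855  0.073 ]
BR [ 0.5003 -0.2801  0.073 ]
BL [ 0.5138 -0.0225  0.073 ]
wheel [ 0.4742 -0.1751  0.048 ]
front [ 0.4368 -0.1739  0.04  ]
lockN [ 0.479  -0.0736  0.06  ]
ledgeFL [ 0.4643 -0.0464  0.032 ]
ledgeFR [ 0.4547 -0.2324  0.032 ]
[ 0.55093429 -0.15452936 -0.04873168] [[ 0.5  1.7]
 [-0.2 -2. ]
 [ 0.3 -3.1]
 [-0.5  0.9]
 [ 0.6 -0.8]
 [ 0.  -0.1]
 [ 1.   3.6]
 [-1.1  2.2]
 [-0.7 -2.5]]
wheel 0.0
frame 0.84530616
[ 0.47536874 -0.36090396  0.04      ] [0.55852783 0.0600649  0.03      ]
```

Run:
```python
from h import *
s=observe();print(R.from_rotvec(s['ee_rot']).as_matrix().round(3))
p=eyes.camera_params("wrist");print(p)
im,d=eyes.get_image("wrist");cv2.imwrite("pics/w0.png",im[:,:,::-1])
```

```text
[[ 0.953  0.303 -0.001]
 [ 0.303 -0.953  0.001]
 [-0.    -0.001 -1.   ]]
{'intrinsics': array([[279.84368999,   0.        , 319.42304959],
       [  0.        , 279.84368999, 203.58327019],
       [  0.        ,   0.        ,   1.        ]]), 'distortion': array([5.37823424e-05, 0.00000000e+00, 0.00000000e+00, 0.00000000e+00,
       0.00000000e+00]), 'position': array([ 0.25616207, -0.57421833,  0.38428539]), 'attitude': array([ 2.35821474, -1.72483791, -0.22921778])}
```

View pics/w0.png

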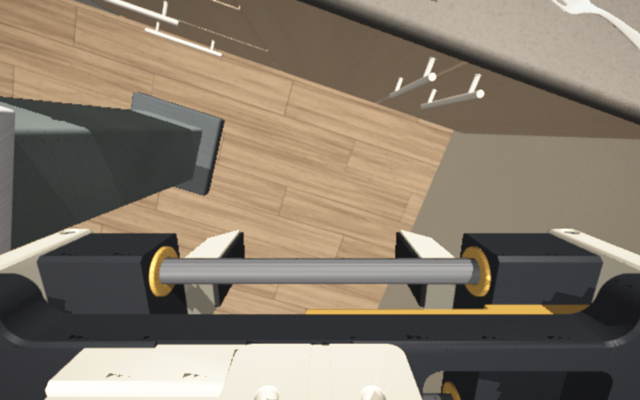

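Call:
step_arm --series '[[[0,0.015,0.03,0,5],[0,0.03,0.06,0,10],[0,0.045,0.09,0,15],[0,0.06,0.12,0,20],[0,0.075,0.15,0,25],[0,0.09,0.18,0,30],[0,0.105,0.21,0,35],[0,0.12,0.24,0,40],[0,0.135,0.27,0,45],[0,0.15,0.3,0,50],[0,0.165,0.33,0,55],[0,0.18,0.36,0,60],[0,0.19,0.39,0,65],[0,0.2,0.42,0,69.6],[0,0.21,0.45,0,69.6],[0,0.21,0.45,0,69.6],[0,0.21,0.45,0,69.6]]]'

```text
clock: 1.57
position: [0.3995, -0.1438, 0.2402]
ee_rot: [-2.27, -2.171, 0.001]
force: [-0.1, -0.6, 0.1]
width: 0.002
```

Run:
```python
from h import *
s=observe();print(s['clock'],s['position'],s['joints'].round(2),R.from_rotvec(s['ee_rot']).as_matrix().round(3),s['force'])
for n in ["wrist","scene","top"]:
    im,d=eyes.get_image(n);cv2.imwrite(f"pics/{n}1.png",im[:,:,::-1]);np.savez(f"{n}1.npz",im=im,d=d)
p=eyes.camera_params("wrist");np.savez("wp1.npz",**p)
```

```text
1.5667 [ 0.39954123 -0.14376608  0.24017207] [ 0.65  0.15 -0.48  2.    0.08  1.02  0.09] [[ 0.045  0.999 -0.001]
 [ 0.999 -0.045  0.   ]
 [ 0.    -0.001 -1.   ]] [-0.05397978 -0.62786633  0.06068619]
```

View pics/wrist1.png

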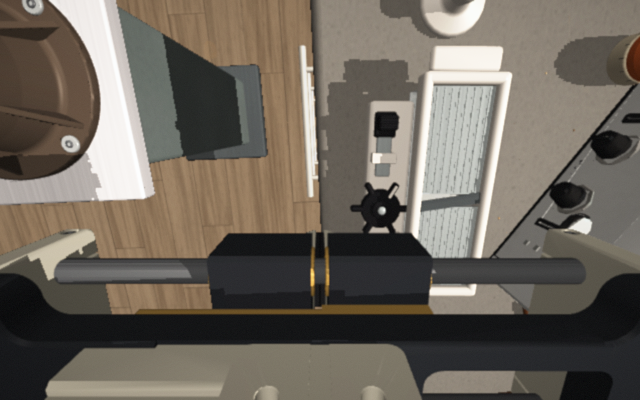

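View pics/scene1.png

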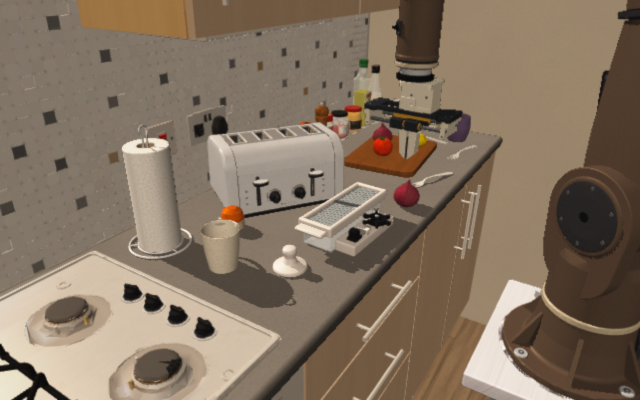

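Run:
```python
from h import *
z=np.load("scene1.npz");im=z['im'][100:175,360:460];d=z['d']
cv2.imwrite("pics/fc.png",cv2.resize(im[:,:,::-1],None,fx=7,fy=7,interpolation=cv2.INTER_CUBIC))
s=observe();P=s['position'];print(proj('scene',[P,P+[0,0,-.014],P+[.01,0,-.014],P+[-.01,0,-.014],P+[0,.0095,-.014],P+[0,-.0095,-.014]]))
print(d[150:162,400:422:2].round(3))
p=dict(np.load('wp1.npz'))
c={'wheel':((381,211),.046),'FTL':((426,73),.073),'FTR':((511,72),.073),'lock':((386,124),.06)}
for k,(px,h) in c.items(): print(k,ray('wrist',px,h,p).round(4))
```

```text
[[407.76745498 149.90929756]
 [407.18946089 156.09679472]
 [402.86149613 155.18999748]
 [411.55598161 157.01192575]
 [405.43055686 157.41095782]
 [408.92391194 154.80088849]]
[[1.028 1.026 1.024 1.023 1.021 1.017 1.019 1.016 1.027 1.689 1.687]
 [1.032 1.031 1.027 1.023 1.02  1.019 1.017 1.019 1.029 1.674 1.672]
 [1.034 1.031 1.026 1.026 1.023 1.017 1.017 1.019 1.663 1.669 1.663]
 [1.036 1.031 1.028 1.026 1.022 1.02  1.018 1.025 1.659 1.655 1.651]
 [1.652 1.03  1.027 1.025 1.025 1.02  1.018 1.649 1.65  1.649 1.651]
 [1.64  1.031 1.028 1.028 1.026 1.024 1.632 1.63  1.639 1.632 1.637]
 [1.635 0.    1.029 1.027 1.024 1.034 1.627 1.627 1.636 1.63  1.62 ]
 [1.617 1.625 1.035 1.028 1.026 1.626 1.618 1.618 1.623 1.623 1.625]
 [1.613 1.614 1.62  1.031 1.615 1.609 1.614 1.614 1.612 1.615 1.612]
 [1.606 1.601 1.606 1.608 1.607 1.605 1.599 1.605 1.613 1.599 1.603]
 [1.601 1.597 1.596 1.594 1.587 1.595 1.597 1.601 1.596 1.6   1.591]
 [1.583 1.591 1.592 1.591 1.589 1.593 1.59  1.593 1.585 1.595 1.587]]
wheel [ 0.4749 -0.1811  0.046 ]
FTL [ 0.5141 -0.0276  0.073 ]
FTR [ 0.6007 -0.031   0.073 ]
lock [ 0.4768 -0.0758  0.06  ]
```

View pics/fc.png

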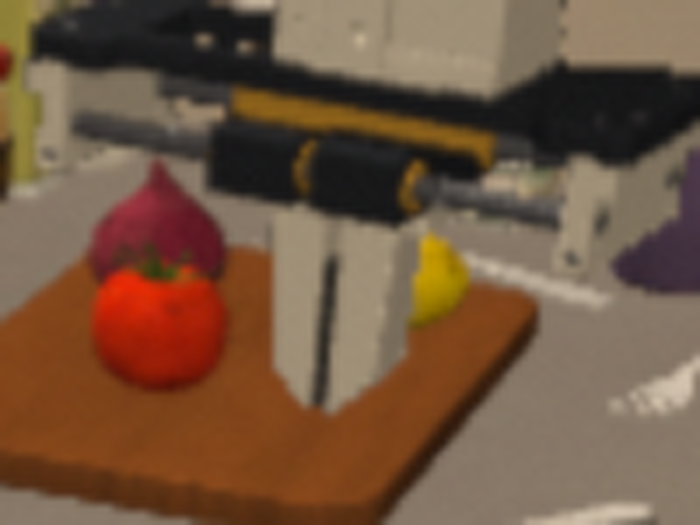

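Run:
```python
from h import *
z=np.load("scene1.npz");d=z['d'];p=eyes.camera_params('scene')
v,u=np.mgrid[120:162,392:425];dd=d[120:162,392:425]
m=(dd>.9)&(dd<1.1)
uv=np.stack([u[m],v[m]],1).astype(float)
n=cv2.undistortPoints(uv[:,None],p['intrinsics'],np.array(p['distortion']))[:,0]
X=(np.c_[n,np.ones(len(n))]*dd[m][:,None])@R.from_rotvec(p['attitude']).as_matrix().T+p['position']
P=observe()['position'];X=X-P
X[:,2]+=.014
for a in np.arange(-.004,.05,.004):
    q=X[(X[:,2]>=a)&(X[:,2]<a+.004)]
    if len(q)>3: print(round(a,3),len(q),'x',(np.percentile(q[:,0],[2,98])*1e3).round(1),'y',(np.percentile(q[:,1],[2,98])*1e3).round(1))
```

```text
0.0 10 x [-7.5  9.2] y [ 4.7 15. ]
0.004 19 x [-9.5 11.7] y [-0.5 14.9]
0.008 19 x [-15.   13.9] y [ 6.6 16.4]
0.012 32 x [-17.7  14.5] y [-4.6 16.5]
0.016 36 x [-17.7  14.6] y [-3.5 15.3]
0.02 37 x [-18.5  15.1] y [-4.2 15.3]
0.024 34 x [-18.9  16. ] y [-4.5 14.9]
0.028 34 x [-19.9  17.1] y [-2.7 15.4]
0.032 35 x [-19.3  15.1] y [-1.9 16.1]
0.036 36 x [-20.   17.1] y [-0.8 15.7]
0.04 41 x [-20.3  16.7] y [-2.5 15.2]
0.044 39 x [-19.6  18.1] y [-6.6 16.3]
0.048 34 x [-19.9  16.3] y [-1.9 15.4]
```

Call:
step_arm --series '[[[0,0.003,0.005,-0.03,0],[0,0.007,0.009,-0.06,0],[0,0.007,0.009,-0.09,0],[0,0.007,0.009,-0.12,0],[0,0.007,0.009,-0.15,0],[0,0.007,0.009,-0.175,0],[0,0.007,0.009,-0.19,0],[0,0.007,0.009,-0.195,0],[0,0.007,0.009,-0.195,0]]]'

```text
clock: 2.47
position: [0.4048, -0.138, 0.044]
ee_rot: [-2.276, -2.161, 0.005]
force: [-0.0, -0.9, -0.2]
width: 0.006
```

Run:
```python
from h import *
s=observe();print(s['clock'],s['position'],s['force'])
for n in ["wrist","scene"]:
    im,d=eyes.get_image(n);cv2.imwrite(f"pics/{n}2.png",im[:,:,::-1])
    if n=="scene": cv2.imwrite("pics/s2c.png",cv2.resize(im[150:260,290:430,::-1],None,fx=5,fy=5,interpolation=cv2.INTER_CUBIC))
```

```text
2.4667 [ 0.40477746 -0.13803452  0.04397212] [-0.01452506 -0.90646916 -0.16768318]
```

View pics/s2c.png

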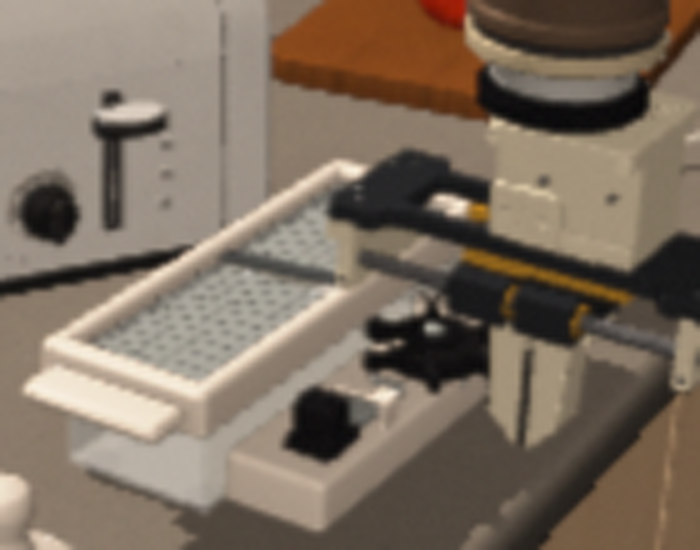

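View pics/wrist2.png

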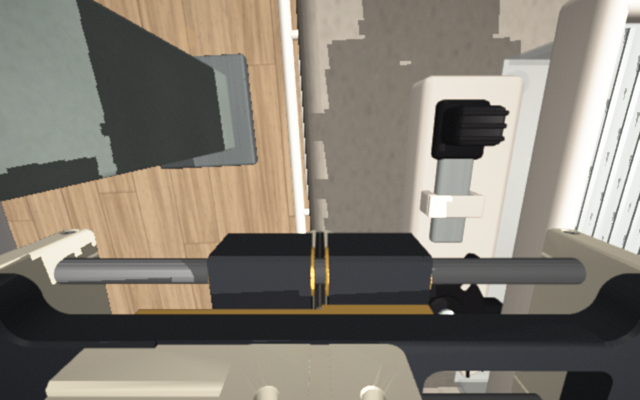

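Call:
step_arm --series '[[[0,0.015,0.002,0.001,0],[0,0.026,0.002,0.001,0],[0,0.026,-0.005,0.001,0],[0,0.025,-0.015,0.001,0],[0,0.025,-0.025,0.001,0],[0,0.024,-0.035,0.001,0],[0,0.024,-0.045,0.001,0],[0,0.023,-0.055,0.001,0],[0,0.023,-0.065,0.001,0],[0,0.022,-0.078,0.001,0],[0,0.022,-0.082,0.001,0]]]'

```text
clock: 3.48
position: [0.4274, -0.2226, 0.0464]
ee_rot: [-2.28, -2.161, 0.004]
force: [1.3, -0.5, 0.4]
width: 0.008
```

```bash
cat > look.py <<'E'
from h import *
import sys
k=sys.argv[1]
s=observe();print(s['clock'],s['position'],s['force'])
im,d=eyes.get_image("scene");a=im[150:260,290:430,::-1]
cv2.imwrite(f"pics/s{k}.png",cv2.resize(a,None,fx=5,fy=5,interpolation=cv2.INTER_CUBIC))
im,d=eyes.get_image("top");cv2.imwrite(f"pics/t{k}.png",cv2.resize(im[170:290,255:415,::-1],None,fx=5,fy=5,interpolation=cv2.INTER_CUBIC))
E
python3 look.py 3
```

```text
3.4833 [ 0.42741658 -0.22263387  0.04644112] [ 1.29716966 -0.45933344  0.41074895]
```

View pics/s3.png

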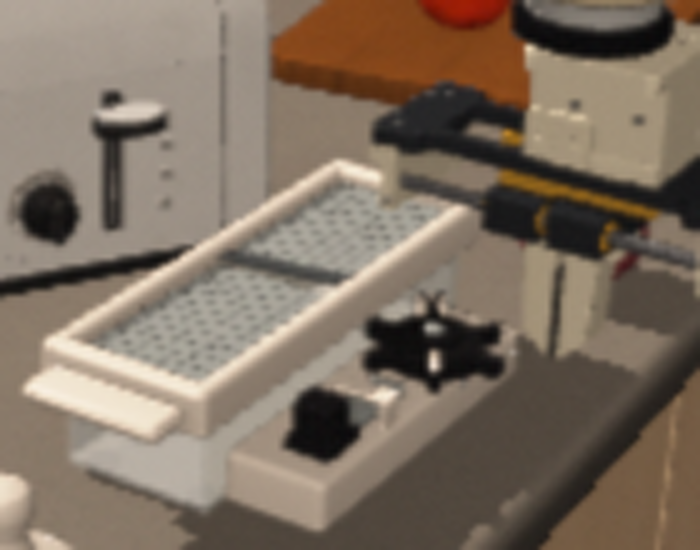

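View pics/t3.png

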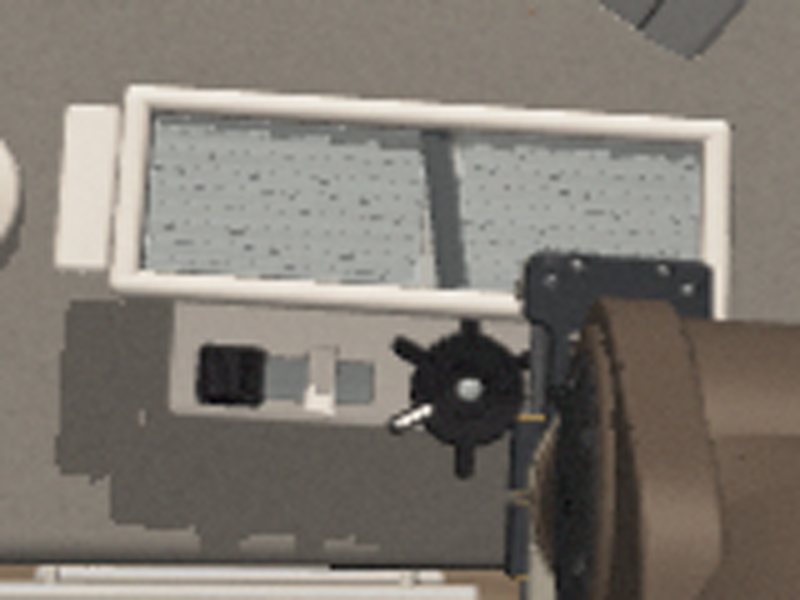

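The wheel clicked once and the slicer hasn't moved: the rib is now front-left at (410,418) in the top crop. I'll repeat the same flick.

Call:
step_arm --series '[[[0,-0.012,0,-0.001,0],[0,-0.022,0.005,-0.001,0],[0,-0.022,0.03,-0.001,0],[0,-0.021,0.06,-0.001,0],[0,-0.02,0.085,-0.001,0],[0,-0.01,0.087,-0.001,0],[0,0.003,0.087,-0.001,0],[0,0.003,0.08,-0.001,0],[0,0.003,0.07,-0.001,0],[0,0.002,0.06,-0.001,0],[0,0.002,0.05,-0.001,0],[0,0.001,0.04,-0.001,0],[0,0.001,0.03,-0.001,0],[0,0,0.02,-0.001,0],[0,0,0.008,-0.001,0],[0,0,0,-0.001,0],[0,0,0,-0.001,0]]]'

```text
clock: 5.0
position: [0.4275, -0.2236, 0.0454]
ee_rot: [2.283, 2.158, -0.003]
force: [0.0, 0.0, -0.3]
width: 0.002
```

```bash
python3 look.py 4
```

```text
5.0 [ 0.42745043 -0.22364711  0.04535624] [ 0.03350411  0.0214475  -0.28308604]
```

View pics/t4.png

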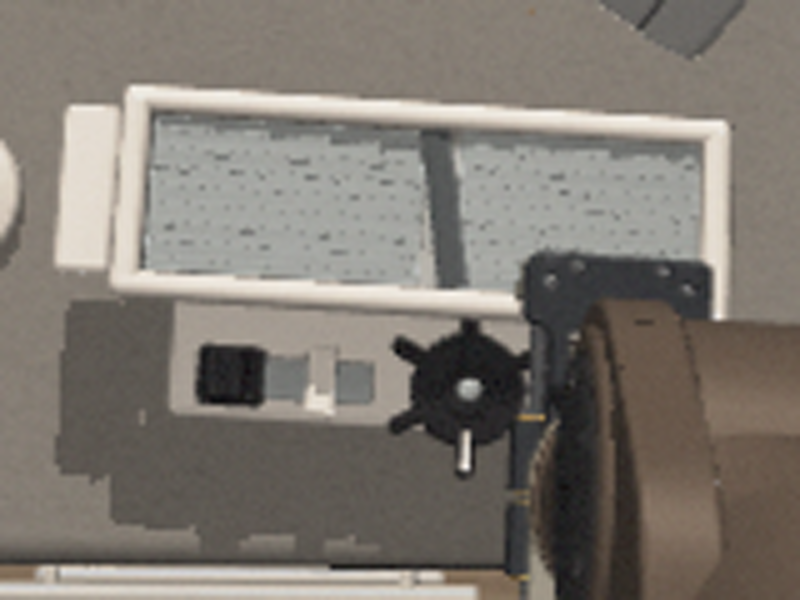

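The rib now points to the front (465,455), which is click 3. Two more to go.

Call:
step_arm --series '[[[0,-0.012,0,0,0],[0,-0.022,0.005,0,0],[0,-0.022,0.03,0,0],[0,-0.021,0.06,0,0],[0,-0.02,0.085,0,0],[0,-0.01,0.087,0,0],[0,0.003,0.087,0,0],[0,0.003,0.08,0,0],[0,0.003,0.07,0,0],[0,0.002,0.06,0,0],[0,0.002,0.05,0,0],[0,0.001,0.04,0,0],[0,0.001,0.03,0,0],[0,0,0.02,0,0],[0,0,0.008,0,0],[0,0,0,0,0],[0,0,0,0,0]]]'

```text
clock: 6.52
position: [0.4274, -0.2238, 0.0453]
ee_rot: [2.284, 2.157, -0.003]
force: [-0.9, 0.5, 0.2]
width: 0.003
```

```bash
python3 look.py 5
```

```text
6.5167 [ 0.42738687 -0.22379408  0.04528469] [-0.92778177  0.46894176  0.17053085]
```

View pics/t5.png

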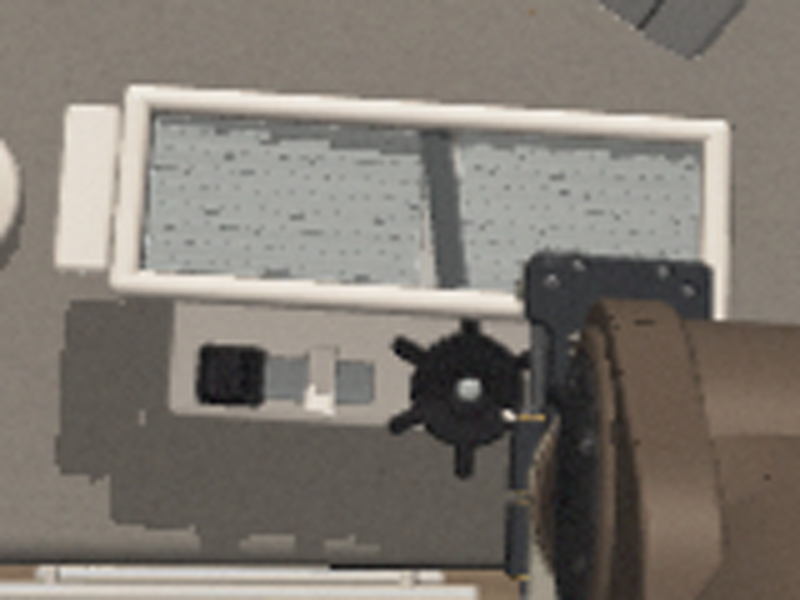

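View pics/s5.png

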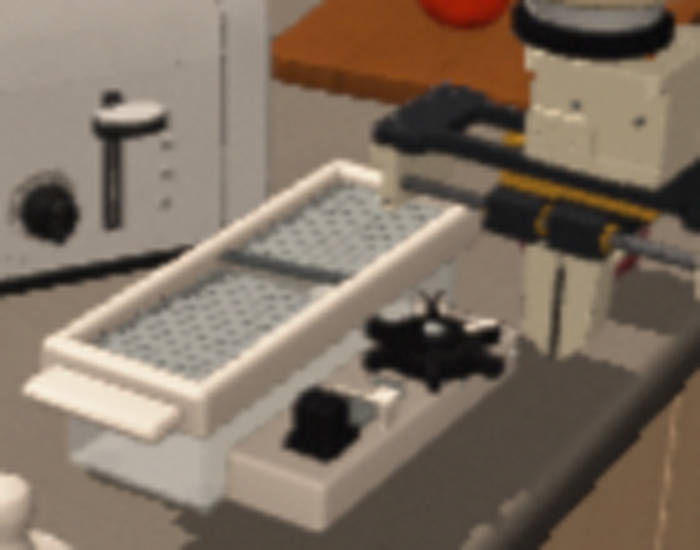

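The rib is now front-right (its end shows at (510,415)), which is click 4. One more flick, then I'll retreat along -x.

Call:
step_arm --series '[[[0,-0.012,0,0,0],[0,-0.022,0.005,0,0],[0,-0.022,0.03,0,0],[0,-0.021,0.06,0,0],[0,-0.02,0.085,0,0],[0,-0.01,0.087,0,0],[0,0.003,0.087,0,0],[0,0.003,0.08,0,0],[0,0.003,0.07,0,0],[0,0.002,0.06,0,0],[0,0.002,0.05,0,0],[0,0.001,0.04,0,0],[0,0.001,0.03,0,0],[0,0,0.02,0,0],[0,0,0.008,0,0],[0,0,0,0,0],[0,-0.015,0,0,0],[0,-0.03,0,0.01,0],[0,-0.03,0,0.03,0],[0,-0.03,0,0.06,0]]]'

```text
clock: 8.28
position: [0.395, -0.2214, 0.1042]
ee_rot: [-2.278, -2.155, 0.005]
force: [0.8, -0.9, -0.2]
width: 0.005
```

Call:
step_arm --series '[[[0,0.0,0.03,0.03,0],[0,0.0,0.06,0.05,0],[0,0.0,0.09,0.06,0],[0,0.0,0.12,0.06,0],[0,0.0,0.15,0.06,0],[0,0,0.18,0.06,0],[0,0,0.18,0.06,0]]]'

```text
clock: 8.87
position: [0.3953, -0.0365, 0.1648]
ee_rot: [-2.271, -2.162, 0.001]
force: [0.3, -0.4, -0.4]
width: 0.004
```

```bash
python3 look.py 6
```

```text
8.8667 [ 0.39532303 -0.03652424  0.16482822] [ 0.3197996  -0.36870774 -0.44300086]
```

View pics/t6.png

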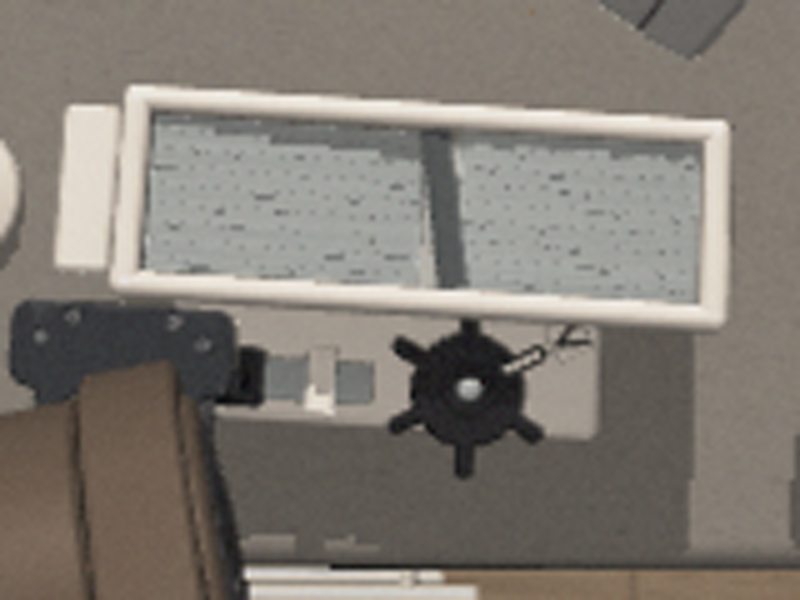

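View pics/s6.png

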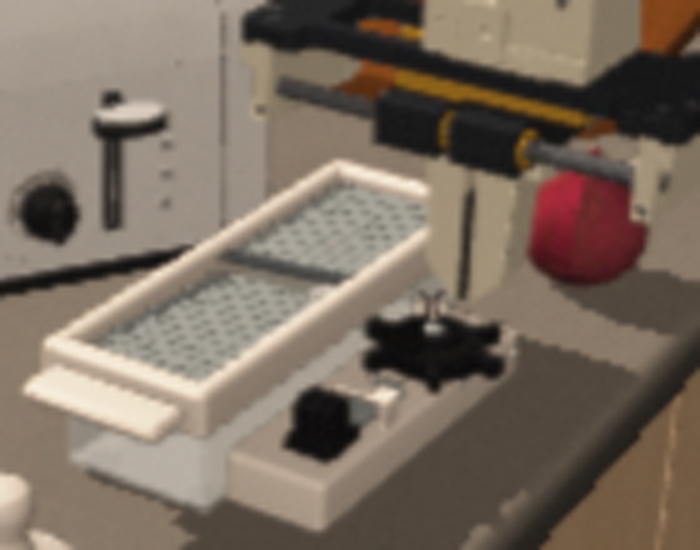

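The rib sits at the arrow, resting on its radius (530,358), and the lock is still back. Next I'll go to the lock's outer side.

Call:
step_arm --series '[[[0,0.02,0.004,0,0],[0,0.045,0.008,0,0],[0,0.07,0.012,0,0],[0,0.085,0.012,0,0],[0,0.085,0.012,-0.02,0],[0,0.085,0.012,-0.045,0],[0,0.085,0.012,-0.07,0],[0,0.085,0.012,-0.09,0],[0,0.085,0.012,-0.1,0],[0,0.085,0.012,-0.102,0],[0,0.085,0.012,-0.102,0]]]'

```text
clock: 9.88
position: [0.48, -0.0298, 0.0621]
ee_rot: [-2.276, -2.157, 0.006]
force: [-0.1, 0.4, 0.3]
width: 0.009
```

```bash
python3 look.py 7; python3 -c "
from h import *
im,d=eyes.get_image('wrist');cv2.imwrite('pics/w7.png',im[:,:,::-1])"
```

```text
9.8833 [ 0.48004438 -0.02977095  0.06212757] [-0.05956957  0.3849452   0.2792013 ]
```

View pics/s7.png

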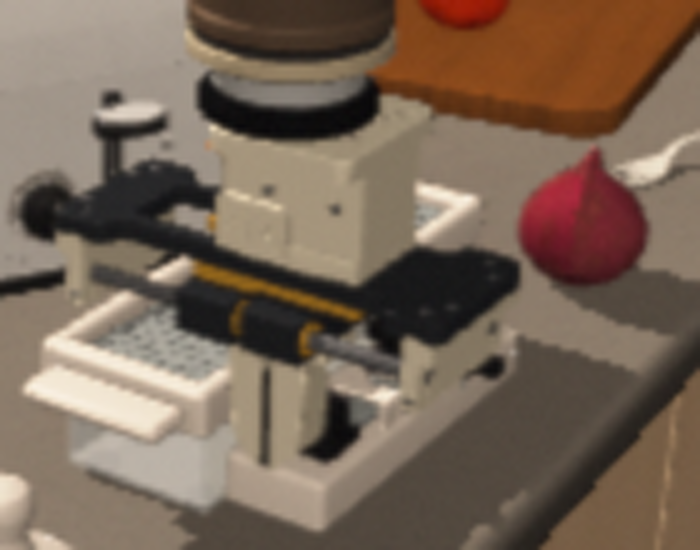

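View pics/w7.png

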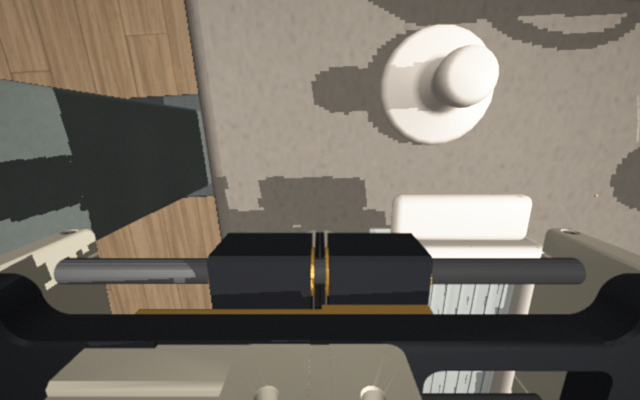

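Call:
step_arm --series '[[[0,0,-0.005,0,0],[0,0,-0.01,0,0],[0,0,-0.014,0,0],[0,-0.001,-0.018,0,0],[0,-0.001,-0.021,0,0],[0,-0.001,-0.024,0,0],[0,-0.001,-0.026,0,0]]]'

```text
clock: 10.62
position: [0.4799, -0.0554, 0.0634]
ee_rot: [-2.277, -2.158, 0.003]
force: [-0.4, 1.3, 0.2]
width: 0.001
```

```bash
python3 look.py 8
```

```text
10.6167 [ 0.47986257 -0.05542128  0.06343741] [-0.37302007  1.26260051  0.17276155]
```

View pics/s8.png

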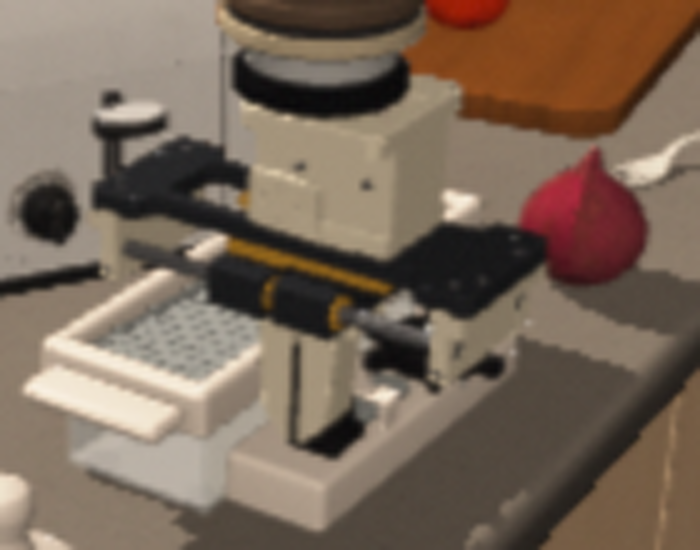

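Call:
step_arm --series '[[[0,0,-0.002,0,0],[0,0,-0.004,0,0],[0,0,-0.006,0,0],[0,0,-0.008,0,0],[0,0,-0.008,0,0]]]'

```text
clock: 11.13
position: [0.4799, -0.064, 0.0633]
ee_rot: [-2.278, -2.158, 0.003]
force: [-0.4, 0.0, -1.0]
width: 0.007
```

Call:
step_arm --series '[[[0,0,-0.001,0,0],[0,0,-0.002,0,0],[0,0,-0.002,0,0]]]'

```text
clock: 11.38
position: [0.48, -0.0642, 0.0634]
ee_rot: [-2.275, -2.159, 0.001]
force: [-1.6, 7.4, 2.1]
width: 0.005
```

```bash
python3 look.py 9
```

```text
11.3833 [ 0.48002251 -0.06421668  0.06341918] [-1.5893166  7.3516586  2.1060329]
```

View pics/s9.png

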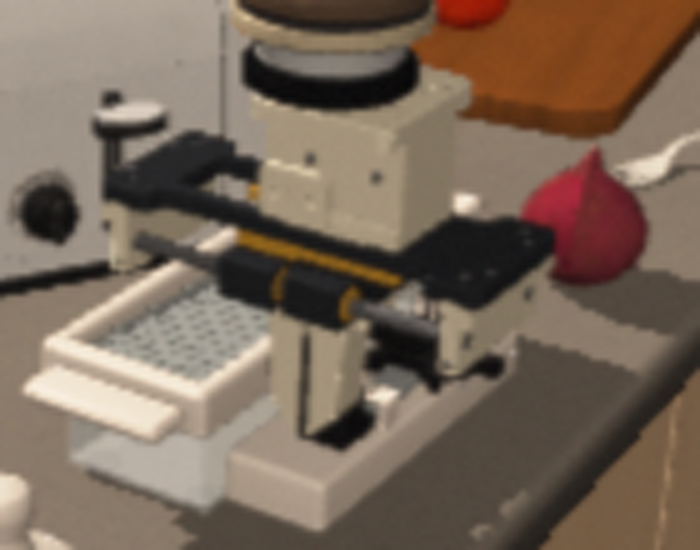

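View pics/t9.png

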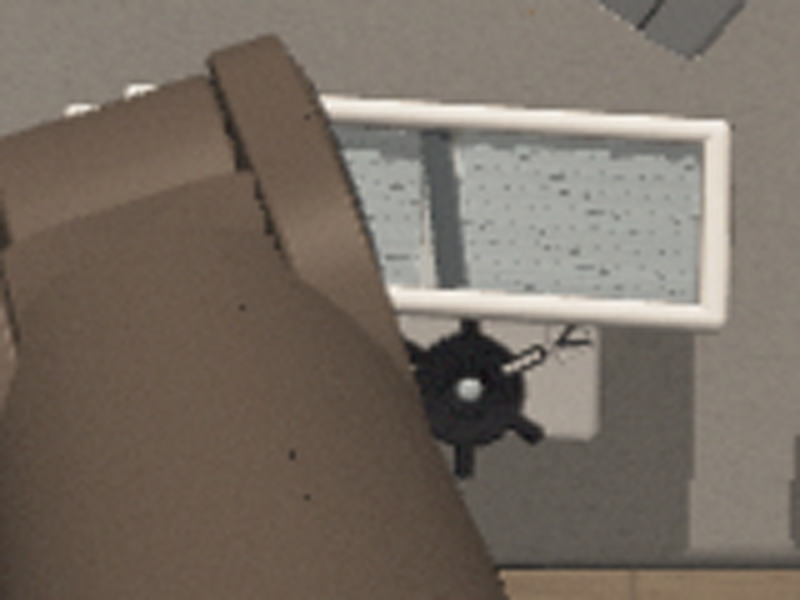

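The force jumped to 7.4 N with no further travel, so the lock seems to be at its end stop. I'll back off and check.

Call:
step_arm --series '[[[0,0,0.006,0,0],[0,0,0.015,0,0],[0,0,0.025,0.01,0],[0,0,0.03,0.035,0],[0,0,0.03,0.065,0],[0,-0.02,0.03,0.095,0],[0,-0.05,0.03,0.11,0],[0,-0.085,0.04,0.11,0],[0,-0.11,0.07,0.11,0],[0,-0.11,0.1,0.11,0],[0,-0.11,0.12,0.11,0],[0,-0.11,0.12,0.11,0]]]'

```text
clock: 12.48
position: [0.37, 0.0601, 0.1748]
ee_rot: [-2.27, -2.166, -0.003]
force: [-0.1, -0.2, 0.6]
width: 0.005
```

```bash
python3 look.py 10
```

```text
12.4833 [0.36996547 0.06014443 0.17477283] [-0.12443818 -0.22826468  0.64556626]
```

View pics/t10.png

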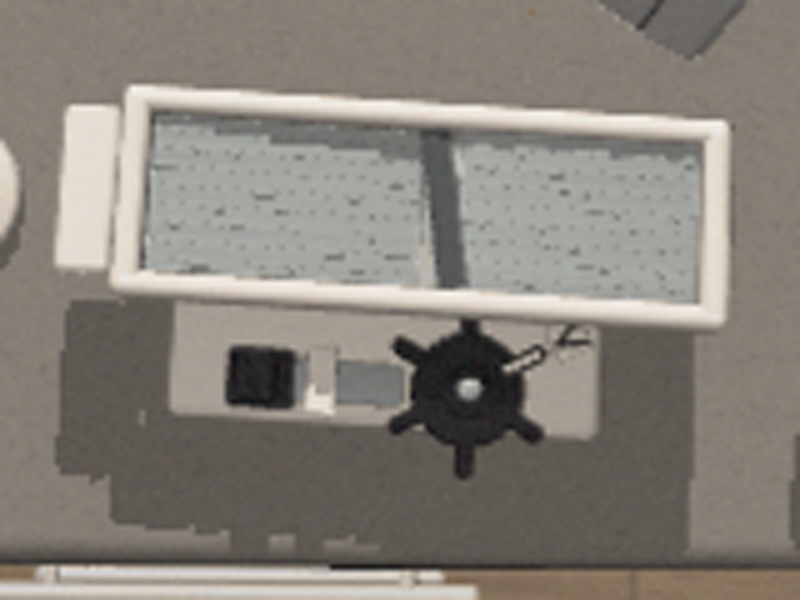

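View pics/s10.png

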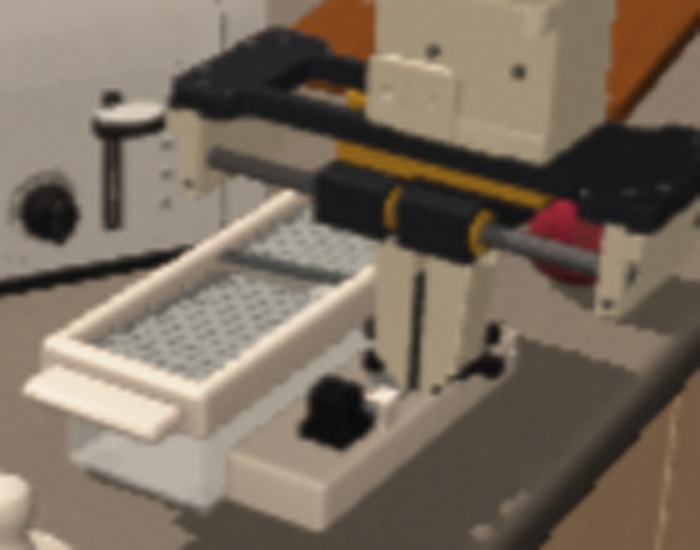

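The tab moved about 30 crop px (13 mm) and the slicer hasn't shifted. I'll measure the travel at sub-pixel level.

Run:
```python
from h import *
a=np.load("top0.npz")['im'];n=[eyes.get_image("top")[0] for _ in range(3)]
b=np.mean(n,0)
g=lambda i:i.astype(np.float32).mean(2)
A,B=g(a),g(b)
# tab horizontal edges: row-mean profiles, half-level crossings
for nm,I in(('before',A),('after',B)):
    pr=I[241:248,285:325].mean(0);print(nm,pr.round(0).astype(int))
    lv=(pr[5]+pr.min())/2
    x=np.arange(285,325);i=np.where(pr<lv)[0][0];l=x[i-1]+(pr[i-1]-lv)/(pr[i-1]-pr[i])
    print('left edge',l)
for nm,sl in(('frame',(slice(190,240),slice(270,405))),):
    f=lambda I:cv2.Laplacian(I[sl],cv2.CV_32F)
    print(nm,cv2.phaseCorrelate(A[sl],B[sl]))
T=A[236:254,290:312];r=cv2.matchTemplate(B[236:254,285:325],T,cv2.TM_CCOEFF_NORMED)[0];i=r.argmax();print(i,r.round(2),i+.5*(r[i-1]-r[i+1])/(r[i-1]-2*r[i]+r[i+1])-5)
w1=ray('top',(294.5,245),.06);w2=ray('top',(295.5,245),.06);print('mm/px',np.linalg.norm(w1-w2)*1e3)
```

```text
before [ 84  85  84  97 142 150 153 153 145  82  28  33  42  35  36  35  39  40
  27  25  32  32  53 107 114 114 113 116 114 115 114 123 160 151 152 151
 150 108 117 117]
left edge 324.8902799487114
after [ 88  88  88 100 148 155 158 158 158 158 157 158 158 158 150  86  31  35
  41  36  36  38  41  39  31  27  33  32  56 111 119 128 166 157 157 157
 156 113 121 121]
left edge 324.91504043340683
frame ((0.539690614649345, 0.051702480500260606), 0.9457798066315828)
11 [-0.24 -0.09  0.07  0.21  0.33  0.41  0.49  0.58  0.69  0.8   0.91  0.95
  0.88  0.75  0.61  0.45  0.32  0.23  0.14] 5.85453200340271
mm/px 2.123925473728524
```

Run:
```python
from h import *
print(observe()['force']);print(arm.sign_off())
```

```text
[-0.23930516  0.19638027 -1.25103708]
the job is handed in; nothing more can be done
None
```

The thumbwheel is set with its ribbed lobe at the arrow and the sliding lock is pushed in. I handed the job in at about 12.6 s; no verdict is reported.

**Wheel:** it started at click 1. Four fingertip sweeps past the front turned it one click each, and I looked after each one. The last top view shows the rib on the arrow's radius.

**Lock:** I pushed the tab until it stopped moving, with the force rising to 7.4 N, which I take as the end stop. In the top view the tab moved 6.0 px, about 12.9 mm of the nominal 14 mm. That leaves roughly 1 mm, inside the 2.5 mm limit. The reading is only good to about 0.7 mm, so the stop is partly inferred from the force.

**Slicer and other things:** edges I compared on the slicer had not moved in the top view. One check disagreed: a whole-frame image correlation gave a 0.5 px shift (about 1 mm), probably from changed shadows. I saw no contact with the onion, the mug or the food holder, but I did not measure their positions afterwards.

**Camera disagreement:** the wrist and top cameras differed by 2–6 mm in y. I relied on force and follow-up pictures rather than on absolute position for the push. The arm was clear of everything at hand-in.

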